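# Close the domino caddy and hold the loaded tier level above it

## Task

Push the open door of the clear domino caddy shut until it snaps home on its catch. Then pick up the loose domino tier by its wooden bar, gripping the bar at the balance point of the loaded tier (it is heavy at the domino end), and bring it over the caddy with its three black dominoes still in their pocket. Finish while still holding it, level and still, about 5 cm clear above the middle of the caddy's top and lined up lengthwise with it (either way round): do not set it down or let go, and leave the cup, the bottle and the bowl as they are.

Things in the scene. Friction and masses are not known exactly. Their poses are not given: they have to be found in the camera images.
- caddy: Fixed clear acrylic caddy (the lower tier), blue corner posts: 84 mm deep (its x), 256 mm long (its y), 70 mm high, posts to 80 mm. Origin: centre of its underside, on the table. Its front faces its own -x, towards the robot. The door closes the half of the front at +y; beside the door's free edge, on the other half, a small steel catch housing stands 13 mm out.
- caddy_top (a point): Centre of the caddy's flat top, 70 mm above the table; axes as caddy.
- door (a joint): Angle of the caddy's upright door, rad: 0 shut, grows as it swings out to the robot (starts 0.6 to 1.1, at most 1.7). It swings lightly and stays where left; in the last 0.08 rad a spring ball catch resists (about 3 N at the free edge), then snaps it to 0 and keeps it there. Seated below 0.02.
- door_hinge (a point): Door's vertical hinge line, 36 mm above the table; 44.5 mm in front (-x) of the caddy's origin and 120 mm to its +y. The door is a clear panel 5 mm thick with red top and free edges, 116 mm wide, 8 to 64 mm above the table. Shut, it runs from here to the caddy's -y, its outer face 47 mm in front of the caddy's origin. Axes turn with the door.
- door_edge (a point): Middle of the door's free edge on its outer face, 116 mm from the hinge, 36 mm above the table; its axes turn with the door (shut: as the caddy's; its -x is the outward normal).
- tier: Loose clear acrylic tray with a wooden carrying bar, 240 mm long (its x), 72 mm wide (its y), walls 26 mm high with blue rims. Origin: centre of its underside. Empty it weighs about 140 g (within 15 %) and balances at its middle; the dominoes in the pocket at its +x end (94.5 mm from the middle) make it balance about 43 mm from the middle towards them (+x).
- tier_bar (a point): Middle of the tier's wooden bar, 72 mm above the tier's underside; axes as the tier. The bar runs the tier's whole length along x, 12 mm thick (y), 60 to 84 mm above the underside, on an upright at each end; free space under it except for the dominoes.
- domino1: One of three equal black dominoes, 40 g, 60 x 30 x 13.5 mm, standing on its long edge across the tier in the pocket at the tier's +x end, top 34 mm above the tier's underside. Origin: centre of its lower edge face.
- domino2: One of three equal black dominoes, 40 g, 60 x 30 x 13.5 mm, standing on its long edge across the tier in the pocket at the tier's +x end, top 34 mm above the tier's underside. Origin: centre of its lower edge face.
- domino3: One of three equal black dominoes, 40 g, 60 x 30 x 13.5 mm, standing on its long edge across the tier in the pocket at the tier's +x end, top 34 mm above the tier's underside. Origin: centre of its lower edge face.
- cup: Bystander: stainless steel espresso cup, 62 mm wide, 62 mm high, on a grey coaster 6 mm high behind the work area. Origin: centre of its underside.
- bottle: Bystander: empty green glass bottle with clip-on lid, 72 mm wide, 260 mm high. Origin: centre of its underside.
- bowl: Bystander: blue bowl, 100 mm wide, 45 mm high. Origin: centre of its underside.

How it is judged (in metres and radians):
On the way, in this order (a step that is already met when the one before it is completed fails the run):
1. the caddy door is shut and seated on its catch (below 0.02 rad) (value of joint door below 0.02 rad), for 0.2 s.
2. the tier is lifted clear of the table, gripped on its bar within 20 mm of the balance point, within 0.1 rad of level (height (world z) of tier above 0.03 m and angle between tier's own z axis and vertical below 0.1 rad and x of the grasp point in the frame of tier between 0.0236 and 0.0636 m and contact force between the fingers and tier above 1 N), for 0.2 s.
At the end, for the whole second after the job is handed in: Door below 0.02 rad; tier gripped within 20 mm of 43.6 mm towards the dominoes, at rest, tilt under 0.08 rad, underside 25 to 80 mm above the caddy top, centred within 20 mm along each caddy axis, long axes within 0.12 rad, not touching the caddy; dominoes in their pocket (value of joint door below 0.02 rad and x of the grasp point in the frame of tier between 0.0236 and 0.0636 m and contact force between the fingers and tier above 1 N and angle between tier's own z axis and vertical below 0.08 rad and x of tier in the frame of caddy_top between -0.02 and 0.02 m and y of tier in the frame of caddy_top between -0.02 and 0.02 m and z of tier in the frame of caddy_top between 0.025 and 0.08 m and angle between the x axis of tier and the y axis of caddy, either way round below 0.12 rad and contact force between tier and caddy below 0.05 N and linear speed of tier below 0.02 m/s and angular speed of tier below 0.15 rad/s and x of domino1 in the frame of tier between 0.07 and 0.119 m and z of domino1 in the frame of tier between -0.002 and 0.015 m and x of domino2 in the frame of tier between 0.07 and 0.119 m and z of domino2 in the frame of tier between -0.002 and 0.015 m and x of domino3 in the frame of tier between 0.07 and 0.119 m and z of domino3 in the frame of tier between -0.002 and 0.015 m); the arm keeps its last pose, push and grip.
It fails at once if the cup is moved more than 30 mm or tipped over (distance of cup from where it was at the start of the episode above 0.03 m or angle between cup's own z axis and vertical above 0.5 rad).
It fails at once if the bottle is moved more than 30 mm or tipped over (distance of bottle from where it was at the start of the episode above 0.03 m or angle between bottle's own z axis and vertical above 0.5 rad).
It fails at once if the bowl is moved more than 30 mm or tipped over (distance of bowl from where it was at the start of the episode above 0.03 m or angle between bowl's own z axis and vertical above 0.5 rad).
It also fails if it takes over 62 s, if anything falls off the work surface, if the arm or the gripper's body presses on something with over 40 N, if the wrist force passes 120 N, or if a joint passes its speed limit or range.

## Robot

A 6-joint arm with a two-finger parallel gripper is mounted at the origin on the work surface. World frame = base frame: x ahead of the robot, y to its left, z up, the work surface at z = 0. Lengths are in mm, angles in degrees, forces in N, time in s.
With the tool pointing down it reaches from about 350 to 850 mm from the base axis. Payload 8.1 kg.
Tool frame: the origin (TCP) lies at the very end of the fingers, on their centre line; the grasp point (between the pads) lies 19 mm behind it; z points along the fingers, y is the line along which they close (so a half turn about z gives the same grasp; the last joint's range is limited). The gripper opens to 85 mm and grips with 20 to 120 N. Pads are 22 mm wide; open, the fingers measure 114 mm over their backs; the gripper's body (76 mm by 85 mm) begins 54 mm behind the grasp point. The pads swing forward as they close: fully open they stand 13 mm farther back than shut.
Start: joints at [-71.471, 7.471, 85.268, -0, 87.261, -4.893], TCP at [238.525, -550.555, 231.292] pointing down, gripper open.
Joint ranges: [-169.43, 169.43], [-51.17, 129.36], [1.28, 143.12], [-76.62, 256.62], [0, 156.53], [-152.29, 152.29]. Speed limits (degrees/s): [136.94, 136.94, 159.86, 180, 180, 180].

## Interface

Orientations are given as [roll, pitch, yaw] about the fixed x, y, z axes, in that order (R = Rz(yaw) Ry(pitch) Rx(roll)).
In Python, from bench import * gives the robot as it stands.
- The arm moves only by the tool play_rows, never from a script. Its argument "increments" is a list of rows, each a list of 3 entries, a list of its own where there are three numbers: the gripper's target within -1 to 1 (fully open at 1, half-way at 0, shut at -1), then the shift along the tool's x, y, z in mm, then the turn about the tool's z in rad. A call has 1 to 12 rows; each row shifts and turns the commanded pose from where the row before left it, along the tool's axes as they then stand; what a row does not reach is not made up. A row lasts 1/12 s, in which the tool goes at most 41.7 mm and 7.16 degrees, less where a joint would pass 70% of its speed; a pose out of reach is approached as far as the arm can. A call is refused whole if a number of a shift passes 41.7 or a number of a turn 0.125, either way. A call with a gripper value outside its range is refused whole. The fingers move at their own pace and stop on an object; "force" is the grip in N (left out, the last holds). Time passes only in rows, so rows that do not move let the fingers close. It gives the time, the measured TCP pose, the force, the opening and the grip force at its end, in the units of the state.
- sense(): the state, without advancing time (a new reading comes with each control period).
- snapshot(name): name is "side" or "top" or "wrist"; returns a dict with "color" (384x512x3 uint8, red, green, blue), "intrinsics" (3x3 intrinsics, pixels), "world_from_camera" (4x4, takes a point from camera to world coordinates). Camera axes: x right, y down, z forward; pixel columns grow to the right and rows downward; lengths in mm; the calibration is good to about 2 mm. The wrist camera is an equidistant fisheye: a pixel r from the principal point sees the ray r / f radians off the axis. A picture is of the moment at which its call begins. There is no depth.
- hand_in(): hands the job in; it is judged then, once.
Trained networks look in a picture, given as the dict that the camera call returned (one of the last four; its "shot" number tells which), for a name from the list of things; names that differ only in an ending like _2 or _b are one class to them, and where a whole thing is asked for, a point or a joint stands for the part that bears it (a point fixed in the world has none). Each returns a list of dicts, best first, with "p" (0 to 1); they miss things now and then, are a little off and sometimes report something else, mostly with a low value. They report only what shows in the picture. A call takes as long as a camera call.
- find_in(query, picture): "xyz" ([x, y, z] in mm, in the coordinates of the camera as it stood for that picture, good to about 4 mm: the middle of the surface that is visible of it).
- regions_of(query, picture): "mask" (384x512 bool, what is visible of it).
- pinpoint(query, picture): "xyz" ([x, y, z] in mm, in the coordinates of the camera as it stood for that picture, good to about 4 mm: a listed point, or the origin of a listed thing).
The state is a dict: "time": time; "joint_pos": joint angles; "qd": joint speeds; "joint_efforts": joint torques, N m; "tool_pos": TCP position; "tcp_rot": TCP orientation; "ft_force": force on the tool from outside, world axes, zero at the start; "wrist_torque": the same for the moment, N m; "finger_gap": finger opening in mm; "grip_force": force on a finger pad.
Only numpy, scipy, OpenCV 4.12 (cv2) and the standard library are available. Lean on these libraries where they do the work, as an engineer would, in place of code of your own. Each camera call takes 0.05 s, during which the arm holds its last target. There are 200 camera calls.

## Working session

There is one attempt and no reset: what is moved stays moved. The work goes in short steps, Python scripts to look and compute and a tool call to move; the robot and the scene stay as the last step left them, time stands still between calls to the robot, and variables do not carry over. Pictures are saved under pics/ and viewed, at most 10 in all, crops included, and the job is handed in when it is done.

Besides the shell and the picture viewer there is one more tool, called after ">>>" in YAML: its name, and indented under it one key for each argument. play_rows: Moves the arm, as the interface text tells. Its arguments: {"type":"object","properties":{"increments":{"type":"array","items":{"type":"array"}},"force":{"type":"number"}},"required":["increments"]}

```bash
mkdir -p pics; cat > h.py <<'E'
from bench import *
import numpy as np, cv2
def w(p,s): 
    T=np.array(s["world_from_camera"]); return (T[:3,:3]@np.array(p)+T[:3,3]).round(1)
def save(s,n): cv2.imwrite("pics/"+n,cv2.cvtColor(np.array(s["color"]),cv2.COLOR_RGB2BGR))
def pp(names,s,f=None):
    for n in names:
        r=(f or pinpoint)(n,s)
        print(n,[(w(d["xyz"],s).tolist(),round(d["p"],2)) for d in r[:2]])
E
python3 - <<'E'
from h import *
print(sense())
for c in ("top","side"):
    s=snapshot(c); save(s,c+"0.png"); print(c)
    pp(["caddy","caddy_top","door_hinge","door_edge","tier","tier_bar","domino1","cup","bottle","bowl"],s)
    print(np.array(s["world_from_camera"]).round(2).tolist(),s["intrinsics"])
a=cv2.imread("pics/top0.png")
E
```

```text
{'time': 0.0, 'joint_pos': array([-7.14709512e+01,  7.51514100e+00,  8.53304786e+01,  5.34919670e-04,
        8.72620764e+01, -4.89461096e+00]), 'qd': array([ 0.01126332, -0.01353519,  0.07970489, -0.04564109, -0.08255566,
        0.03273753]), 'joint_efforts': array([ 2.61034118e-03, -5.69391167e+01, -5.00542045e+01, -1.99377469e-04,
        1.50506885e-02,  1.18081621e-05]), 'tool_pos': array([ 238.34576287, -550.01628163,  230.23260386]), 'tcp_rot': array([-1.79892742e+02, -9.72127630e-03,  2.34236246e+01]), 'ft_force': array([ 0.13735921, -0.57878119,  0.70858666]), 'wrist_torque': array([-0.01769799, -0.00023068,  0.02127642]), 'grip_force': 0.0, 'finger_gap': 85.47291374054728}
top
caddy [([577.6, 178.0, 2.6], 0.77)]
caddy_top [([578.9, 175.0, 70.0], 0.67), ([507.7, -317.6, 2.6], 0.47)]
door_hinge [([521.9, 297.2, 33.7], 0.51)]
door_edge [([579.9, 176.3, 68.2], 0.59), ([428.1, 226.0, 31.7], 0.56)]
tier [([537.8, -224.2, 0.2], 0.71)]
tier_bar [([539.6, -225.5, 71.8], 0.56)]
domino1 [([514.5, -303.4, 6.3], 0.57), ([502.7, -331.3, 4.4], 0.49)]
cup [([808.0, -45.1, 1.3], 0.86), ([4
[... 418 characters left out ...]
14.3, 6.9], 0.36)]
caddy_top [([578.2, 182.9, 67.5], 0.86), ([507.4, -312.6, 10.4], 0.61)]
door_hinge [([517.9, 295.1, 39.4], 0.75)]
door_edge [([430.9, 222.8, 36.0], 0.8)]
tier [([542.3, -228.1, -2.8], 0.57)]
tier_bar [([542.2, -224.3, 75.4], 0.79)]
domino1 [([506.8, -311.5, 8.3], 0.51), ([506.6, -327.4, 7.3], 0.46)]
cup [([805.0, -41.8, 5.6], 0.59)]
bottle [([471.3, 550.5, 1.6], 0.67), ([540.4, -225.9, -0.3], 0.31)]
bowl [([441.8, -551.4, 0.1], 0.67)]
[[0.97, -0.16, 0.18, 315.16], [-0.24, -0.62, 0.74, -1149.02], [-0.01, -0.77, -0.64, 1078.59], [0.0, 0.0, 0.0, 1.0]] [[402.75132018   0.         258.49391804]
 [  0.         402.75132018 189.56882461]
 [  0.           0.           1.        ]]
```

```bash
python3 - <<'E'
import cv2
for c in("top","side"):
    a=cv2.imread(f"pics/{c}0.png"); cv2.imwrite(f"pics/{c}0b.png",cv2.resize(a,(768,576),interpolation=cv2.INTER_CUBIC))
E
```

```text
(no output)
```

View pics/top0b.png

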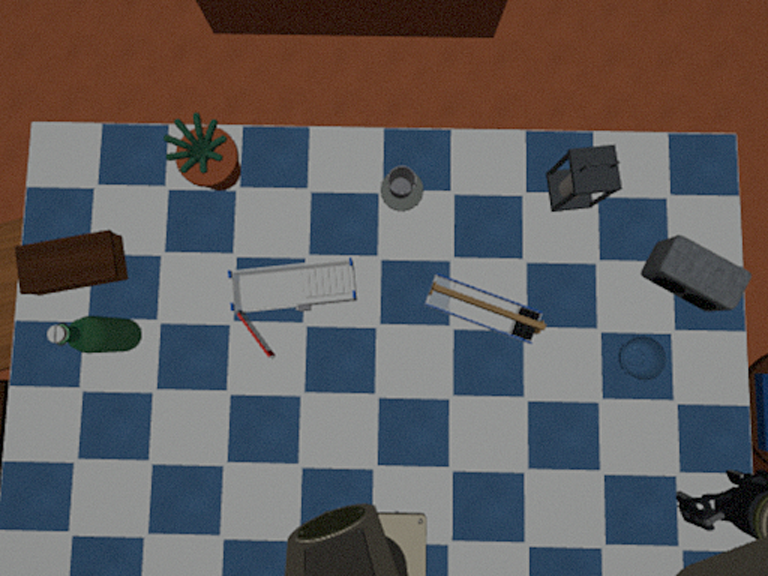

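View pics/side0b.png

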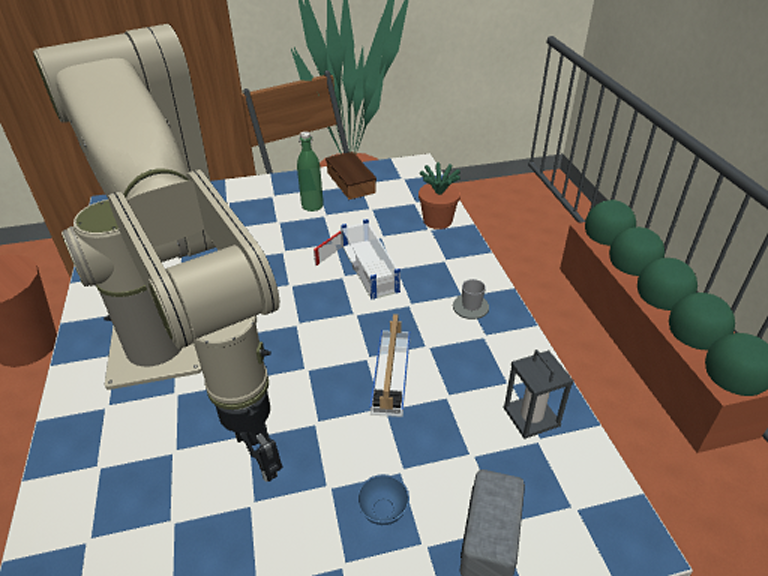

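The top view shows the caddy at left, with its posts near (232,272), (352,260), (237,312) and (355,300). Its red door edge runs (240,315)→(270,355). The tier bar runs (432,287)→(545,327), with the black dominoes at the lower right end. The network results agree with this. I'll refine the yaws next.

```bash
python3 - <<'E'
from h import *
for c in("top","side"):
    s=snapshot(c); K=np.array(s["intrinsics"]);T=np.array(s["world_from_camera"]);im=np.array(s["color"])
    def ray(uv,z):
        d=T[:3,:3]@np.linalg.inv(K)@np.array([uv[0],uv[1],1.]); t=(z-T[2,3])/d[2]; return (T[:3,3]+t*d)[:2].round(1)
    hsv=cv2.cvtColor(im,cv2.COLOR_RGB2HSV)
    # bar: wood colour near tier
    def near(p,r):
        m=np.zeros(im.shape[:2],np.uint8)
        q=np.linalg.inv(T)@np.array([*p,40,1]); u=K@(q[:3]/q[2]); cv2.circle(m,(int(u[0]),int(u[1])),r,255,-1); return m
    b=cv2.inRange(hsv,(8,70,50),(28,255,255))&near((540,-225),55)
    yx=np.argwhere(b)[:,::-1]
    P=np.array([ray(p,82) for p in yx]); c0=P.mean(0); e=np.linalg.svd(P-c0)[2][0]
    t=(P-c0)@e; print(c,"bar n",len(P),c0,"ang",np.degrees(np.arctan2(e[1],e[0])),"mid",c0+e*(t.min()+t.max())/2,"len",np.ptp(t))
    b=cv2.inRange(hsv,(105,120,40),(125,255,255))&near((577,178),60)
    n,l,st,ce=cv2.connectedComponentsWithStats(b)
    for i in range(1,n):
        if 3<st[i,4]<200: print("blue",st[i],ray(ce[i],78))
    b=(cv2.inRange(hsv,(0,120,60),(6,255,255))|cv2.inRange(hsv,(174,120,60),(180,255,255)))&near((480,260),50)
    yx=np.argwhere(b)[:,::-1]; P=np.array([ray(p,63) for p in yx]); i=P[:,0].argmin(); j=P[:,0].argmax(); print("red",len(P),P[i],P[j])
    pp(["caddy","caddy_top","door_hinge","door_edge","tier","tier_bar"],s)
    for n in("domino1",):
        print([(w(d["xyz"],s).tolist(),round(d["p"],2)) for d in pinpoint(n,s)])
E
```

```text
top bar n 353 [ 537.5733711  -232.65410765] ang -109.23494757118655 mid [ 540.37918579 -224.61270162] len 240.48254766483
blue [140 146  16  22 127] [669.1 319.2]
blue [158 172  45   7 140] [623.5 236.9]
blue [233 172   2   5   8] [627.1  57. ]
blue [152 181   2   4   7] [597.8 305.4]
blue [235 194   2   5   9] [561.1  48.6]
blue [154 202   2   5   9] [530.3 296.4]
blue [164 206  38   8 158] [513.9 206.5]
blue [143 217   9  12  56] [478.  313.4]
red 67 [431.7 220.3] [519.7 285.9]
caddy [([581.2, 179.0, 3.0], 0.9), ([806.4, -46.7, 3.7], 0.2)]
caddy_top [([578.9, 173.9, 66.9], 0.86)]
door_hinge [([521.1, 295.6, 35.7], 0.63)]
door_edge [([427.4, 224.3, 31.4], 0.73)]
tier [([541.8, -227.3, -0.7], 0.92)]
tier_bar [([540.9, -225.6, 73.2], 0.77), ([432.2, 224.5, 30.9], 0.66)]
[([512.1, -306.0, 6.4], 0.63), ([506.7, -318.2, 3.7], 0.61), ([538.2, -225.6, 71.8], 0.6), ([500.3, -332.1, 4.8], 0.46)]
side bar n 300 [ 529.058      -263.29433333] ang -108.90854913256491 mid [ 534.8365848  -246.42468243] len 281.5784037113093
blue [245 111  22  10 116] [715.3 560.1]
blue [270 120  12  14  82] [785.7 449.4]
blue [242 146   4   3   8] [597.  305.3]
blue [228 149   3   3   7] [531.8 298. ]
blue [228 155   4   9  18] [520.5 227.5]
blue [225 166  12  18  97] [503.  125.1]
blue [185 170   7  20  78] [334.6 134.8]
blue [247 183   4  16  49] [554.   10.3]
blue [263 183   4  12  29] [613.8   5.1]
red 44 [428.9 156.6] [516.4 295. ]
caddy [([576.6, 179.1, -0.6], 0.79)]
caddy_top [([578.4, 184.7, 69.3], 0.56)]
door_hinge [([519.2, 290.7, 37.0], 0.75)]
door_edge [([429.9, 225.6, 37.4], 0.49)]
tier [([540.7, -226.0, -2.4], 0.95), ([539.4, -229.6, 74.9], 0.66)]
tier_bar [([540.5, -224.3, 75.6], 0.74), ([805.6, -41.6, 6.0], 0.62)]
[([504.7, -328.0, 4.9], 0.46), ([509.9, -301.3, 2.8], 0.43), ([508.1, -315.9, 5.3], 0.37)]
```

>>> play_rows:
  increments:
    - [-1,[0,0,0],0.0957]
    - [-1,[0,0,0],0.0957]
    - [-1,[0,0,0],0.0957]
    - [-1,[28,-28,0],0]
    - [-1,[28,-28,0],0]
    - [-1,[28,-28,0],0]
    - [-1,[28,-28,0],0]
    - [-1,[28,-28,0],0]
    - [-1,[28,-28,0],0]
    - [-1,[28,-28,0],0]
    - [-1,[28,-28,0],0]
    - [-1,[28,-28,0],0]
  force: 30

```text
time: 2.9
tool_pos: [459.0, -268.2, 231.6]
tcp_rot: [180.0, -0.0, 7.0]
ft_force: [0.6, -0.5, 0.2]
finger_gap: -0.2
grip_force: 0.0
```

>>> play_rows:
  increments:
    - [-1,[3,-40,5],0]
    - [-1,[3,-40,5],0]
    - [-1,[3,-40,5],0]
    - [-1,[3,-40,5],0]
    - [-1,[3,-40,5],0]
    - [-1,[3,-40,5],0]
    - [-1,[3,-40,5],0]
    - [-1,[3,-40,5],0]
    - [-1,[3,-40,5],0]
    - [-1,[3,-40,5],0]
    - [-1,[3,-40,5],0]
    - [-1,[1,-40,5],0]

```text
time: 3.9
tool_pos: [433.3, 212.9, 171.5]
tcp_rot: [-180.0, -0.1, 7.0]
ft_force: [0.5, -0.6, -0.4]
finger_gap: -0.2
grip_force: 0.0
```

>>> play_rows:
  increments:
    - [-1,[0,-32,0],0]
    - [-1,[0,-33,0],0]
    - [-1,[0,0,28],0]
    - [-1,[0,0,28],0]
    - [-1,[0,0,28],0]
    - [-1,[0,0,28],0]
    - [-1,[0,0,29],0]
    - [-1,[0,0,0],0]
    - [-1,[0,0,0],0]

```text
time: 4.65
tool_pos: [424.1, 274.5, 29.0]
tcp_rot: [179.9, 0.2, 7.0]
ft_force: [0.6, 0.4, 0.4]
finger_gap: -0.1
grip_force: 0.0
```

```bash
python3 - <<'E'
from h import *
s=sense(); p=s["tool_pos"]; print(p,s["tcp_rot"],s["ft_force"])
H=np.array([520.3,292]); sh=np.radians(-83.1); yaw=np.radians(7); X=np.array([np.cos(yaw),np.sin(yaw)]);Y=np.array([np.sin(yaw),-np.cos(yaw)])
q=p[:2]
for th in list(np.linspace(1.05,0.15,10))+[0.1,.07,.04,.02,0,-.02]:
    a=sh-th; d=np.array([np.cos(a),np.sin(a)]); n=np.array([np.cos(a-np.pi/2),np.sin(a-np.pi/2)])
    t=H+85*d+n*(2.5+11*abs(np.cos(th))+14.5*abs(np.sin(th))); D=t-q; q=t
    print(round(th,2),t.round(0),"tool",(D@X).round(1),(D@Y).round(1))
a=snapshot("wrist"); save(a,"w1.png"); pp(["door_edge","door_hinge"],a)
E
```

```text
[424.05292046 274.46094098  29.03392288] [179.91548465   0.23350574   6.97411345] [0.63080879 0.37870496 0.37788628]
1.05 [440. 258.] tool 13.7 18.6
0.95 [444. 250.] tool 2.8 8.1
0.85 [448. 242.] tool 3.7 8.0
0.75 [454. 235.] tool 4.6 7.7
0.65 [460. 229.] tool 5.5 7.3
0.55 [467. 223.] tool 6.4 6.8
0.45 [475. 218.] tool 7.2 6.1
0.35 [484. 213.] tool 7.9 5.4
0.25 [493. 210.] tool 8.6 4.5
0.15 [502. 207.] tool 9.2 3.5
0.1 [507. 207.] tool 4.8 1.4
0.07 [510. 206.] tool 2.9 0.7
0.04 [513. 206.] tool 2.9 0.6
0.02 [515. 206.] tool 2.0 0.3
0 [517. 206.] tool 2.0 0.3
-0.02 [519. 206.] tool 1.4 0.3
door_edge [([431.0, 224.6, 36.5], 0.68)]
door_hinge [([524.0, 292.8, 39.1], 0.89)]
```

View pics/w1.png

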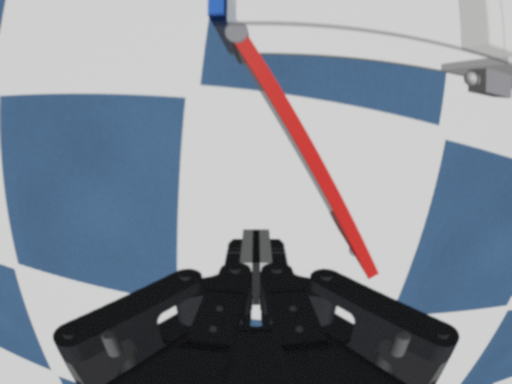

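Fingers are at (256,245), the red door runs (236,32)→(372,275) beside them, and the catch is at (480,78). The path is clear, so I'll sweep the door.

>>> play_rows:
  increments:
    - [-1,[13,18,0],0]
    - [-1,[3,8,0],0]
    - [-1,[4,8,0],0]
    - [-1,[4.5,8,0],0]
    - [-1,[5.5,7,0],0]
    - [-1,[6.5,7,0],0]
    - [-1,[7,6,0],0]
    - [-1,[8,5.5,0],0]
    - [-1,[8.5,4.5,0],0]
    - [-1,[0,0,0],0]

```text
time: 5.63
tool_pos: [496.0, 210.4, 30.6]
tcp_rot: [180.0, -0.1, 6.9]
ft_force: [1.0, -0.0, 0.2]
finger_gap: 0.0
grip_force: 0.0
```

>>> play_rows:
  increments:
    - [-1,[8,3,0],0]
    - [-1,[4,1.5,0],0]
    - [-1,[3,1,0],0]
    - [-1,[2,0,0],0]
    - [-1,[0,0,0],0]

```text
time: 6.05
tool_pos: [511.7, 207.8, 30.2]
tcp_rot: [180.0, 0.0, 7.0]
ft_force: [0.5, -0.1, -0.1]
finger_gap: -0.1
grip_force: 0.0
```

>>> play_rows:
  increments:
    - [-1,[2,0,0],0]
    - [-1,[2,0,0],0]
    - [-1,[0,0,0],0]

```text
time: 6.3
tool_pos: [515.4, 208.3, 30.2]
tcp_rot: [180.0, 0.0, 7.0]
ft_force: [0.9, 0.4, 0.1]
finger_gap: -0.3
grip_force: 0.0
```

>>> play_rows:
  increments:
    - [-1,[1.5,0,0],0]
    - [-1,[1.5,0,0],0]
    - [-1,[0,0,0],0]

```text
time: 6.55
tool_pos: [518.4, 208.7, 30.3]
tcp_rot: [-180.0, 0.0, 7.0]
ft_force: [-0.6, -0.3, 0.6]
finger_gap: 0.1
grip_force: 0.7
```

```bash
python3 - <<'E'
from h import *
print(sense()["ft_force"])
a=snapshot("wrist"); save(a,"w2.png"); pp(["door_edge","door_hinge"],a)
E
```

```text
[-0.62500273 -0.3046621   0.59897242]
door_edge []
door_hinge []
```

View pics/w2.png

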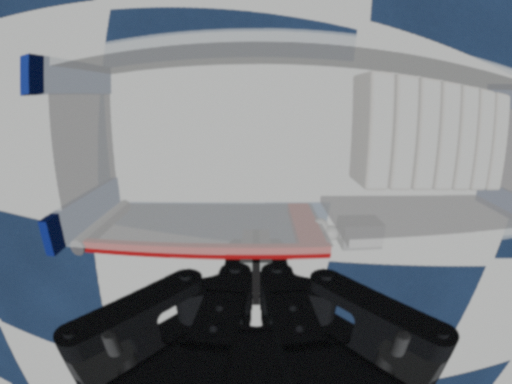

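The door (red line, row ~250) is almost flush at the fingers, and its free edge (325,250) is beside the catch (360,230). I'll press on.

>>> play_rows:
  increments:
    - [-1,[1.5,0,0],0]
    - [-1,[1.5,0,0],0]
    - [-1,[0,0,0],0]

```text
time: 6.95
tool_pos: [518.8, 208.6, 29.7]
tcp_rot: [180.0, 0.3, 7.0]
ft_force: [-13.5, -1.7, 8.9]
finger_gap: -0.0
grip_force: 7.2
```

>>> play_rows:
  increments:
    - [-1,[1.5,0,0],0]
    - [-1,[1.5,0,0],0]
    - [-1,[0,0,0],0]

```text
time: 7.2
tool_pos: [519.1, 208.6, 29.2]
tcp_rot: [179.9, 0.7, 7.0]
ft_force: [-25.3, -4.6, 17.9]
finger_gap: -0.1
grip_force: 13.3
```

>>> play_rows:
  increments:
    - [-1,[-4,0,0],0]
    - [-1,[-8,0,0],0]
    - [-1,[-20,0,0],0]
    - [-1,[-20,0,-10],0]
    - [0,[0,0,-25],0]
    - [1,[0,0,-35],0]
    - [1,[0,0,-35],0]
    - [1,[0,0,0],0]

```text
time: 7.87
tool_pos: [477.3, 204.4, 143.6]
tcp_rot: [-179.9, -0.7, 7.0]
ft_force: [1.4, 1.0, 1.8]
finger_gap: 48.0
grip_force: 0.0
```

```bash
python3 - <<'E'
from h import *
print(sense()["ft_force"])
a=snapshot("wrist"); save(a,"w3.png"); pp(["door_edge","door_hinge","caddy","caddy_top"],a)
for c in("top","side"):
    s=snapshot(c); pp(["door_edge","door_hinge","caddy_top","caddy"],s)
E
```

```text
[1.42419072 1.01608876 1.84005077]
door_edge [([535.6, 177.2, 37.2], 0.71)]
door_hinge [([525.3, 293.7, 36.4], 0.92)]
caddy [([582.4, 179.3, 1.7], 0.9)]
caddy_top [([578.6, 181.3, 69.6], 0.57)]
door_edge []
door_hinge []
caddy_top [([578.8, 174.7, 70.1], 0.96)]
caddy [([580.8, 180.0, -0.7], 0.62)]
door_edge [([532.9, 179.3, 36.6], 0.67), ([510.1, -303.3, 6.1], 0.32)]
door_hinge [([516.7, 293.8, 38.2], 0.67)]
caddy_top [([579.3, 183.7, 68.5], 0.63)]
caddy [([574.8, 178.4, 2.4], 0.78)]
```

View pics/w3.png

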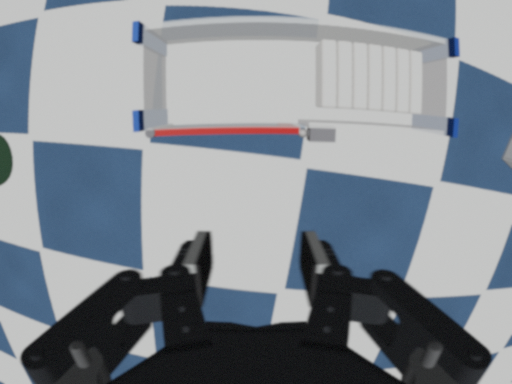

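The door's red edge (155,132)→(298,130) looks flush with the caddy front and meets the catch at (305,132). I'll check the angle numerically and refine the caddy pose from the posts.

```bash
python3 - <<'E'
from h import *
s=snapshot("wrist");K=np.array(s["intrinsics"]);T=np.array(s["world_from_camera"]);im=np.array(s["color"]);hsv=cv2.cvtColor(im,cv2.COLOR_RGB2HSV)
print(K.round(1).tolist(),sense()["tool_pos"],T[:3,3])
def ray(uv,z):
    x=(uv[0]-K[0,2])/K[0,0];y=(uv[1]-K[1,2])/K[1,1];r=np.hypot(x,y)
    d=T[:3,:3]@np.array([x/r*np.sin(r),y/r*np.sin(r),np.cos(r)]);t=(z-T[2,3])/d[2];return (T[:3,3]+t*d)[:2]
b=cv2.inRange(hsv,(0,120,60),(6,255,255))|cv2.inRange(hsv,(174,120,60),(180,255,255))
yx=np.argwhere(b)[:,::-1];yx=yx[(yx[:,1]>115)&(yx[:,1]<145)]
P=np.array([ray(p,62) for p in yx]);c=P.mean(0);e=np.linalg.svd(P-c)[2][0];print("door",len(P),c,np.degrees(np.arctan2(e[1],e[0]))%180)
b=cv2.inRange(hsv,(112,170,60),(125,255,255));b[150:]=0
n,l,st,ce=cv2.connectedComponentsWithStats(b)
for i in range(1,n):
    if 30<st[i,4]<300 : print("post",st[i],ray(ce[i],70).round(1))
# front wall bottom/top edges on the non-door half for yaw
E
```

```text
[[297.3, 0.0, 255.7], [0.0, 297.3, 190.8], [0.0, 0.0, 1.0]] [472.8050048  202.96212557 135.26736132] [545.76845277 211.60143337 277.96388573]
door 864 [529.00449362 233.00952241] 97.35941663602311
```

Door line is at 97.4° against the caddy y axis at about 97°, so the door is shut. Going to the tier.

>>> play_rows:
  increments:
    - [1,[0,0,-8],-0.1237]
    - [1,[0,0,-8],-0.1237]
    - [1,[0,0,-8],-0.1237]
    - [1,[0,0,-8],-0.1237]
    - [1,[0,0,-8],-0.1237]
    - [1,[0,0,-8],-0.1237]
    - [1,[0,0,-8],-0.1237]
    - [1,[0,0,-8],-0.1237]
    - [1,[0,0,-8],-0.1237]
    - [1,[0,0,0],0]

```text
time: 9.5
tool_pos: [473.7, 203.3, 209.3]
tcp_rot: [179.9, -0.1, 71.1]
ft_force: [-0.3, 0.1, 0.4]
finger_gap: 85.4
grip_force: 0.0
```

>>> play_rows:
  increments:
    - [1,[-35.4,17,0],0]
    - [1,[-35.4,17,0],0]
    - [1,[-35.4,17,0],0]
    - [1,[-35.4,17,0],0]
    - [1,[-35.4,17,0],0]
    - [1,[-35.4,17,0],0]
    - [1,[-35.4,17,0],0]
    - [1,[-35.4,17,0],0]
    - [1,[-35.4,17,0],0]
    - [1,[-35.4,17,0],0]
    - [1,[-35.4,17,0],0]
    - [1,[-35.4,17,0],0]

```text
time: 10.5
tool_pos: [525.1, -267.3, 206.7]
tcp_rot: [-180.0, -0.0, 70.5]
ft_force: [1.1, 0.6, 0.5]
finger_gap: 85.0
grip_force: 0.0
```

>>> play_rows:
  increments:
    - [1,[0,0,10],0]
    - [1,[0,0,10],0]
    - [1,[0,0,0],0]
    - [1,[0,0,0],0]

```text
time: 10.83
tool_pos: [524.6, -263.8, 185.7]
tcp_rot: [-179.8, -0.1, 70.7]
ft_force: [-0.4, 0.5, 0.5]
finger_gap: 85.0
grip_force: 0.0
```

```bash
python3 - <<'E'
from h import *
S=sense();print(S["tool_pos"],S["tcp_rot"],S["joint_pos"].round(1))
s=snapshot("wrist");K=np.array(s["intrinsics"]);T=np.array(s["world_from_camera"]);im=np.array(s["color"]);hsv=cv2.cvtColor(im,cv2.COLOR_RGB2HSV);save(s,"w4.png")
def ray(uv,z):
    x=(uv[0]-K[0,2])/K[0,0];y=(uv[1]-K[1,2])/K[1,1];r=np.hypot(x,y)
    d=T[:3,:3]@np.array([x/r*np.sin(r),y/r*np.sin(r),np.cos(r)]);t=(z-T[2,3])/d[2];return (T[:3,3]+t*d)[:2]
b=cv2.inRange(hsv,(8,70,50),(28,255,255));n,l,st,ce=cv2.connectedComponentsWithStats(b);i=1+st[1:,4].argmax()
P=np.array([ray(p,84) for p in np.argwhere(l==i)[:,::-1]]);c=P.mean(0);e=np.linalg.svd(P-c)[2][0];t=(P-c)@e
print("bar",st[i],c,np.degrees(np.arctan2(e[1],e[0]))%180,c+e*t.min(),c+e*t.max())
pp(["tier","tier_bar","domino1"],s)
E
```

```text
[ 524.61493998 -263.81163089  185.6668942 ] [-1.79826094e+02 -5.74096798e-02  7.07068039e+01] [-31.7   7.1  90.5   0.   82.6 -12.4]
bar [ 246    2   29  266 3664] [ 543.54647234 -221.83917576] 70.7834989040321 [ 581.48933409 -112.98307205] [ 503.63409065 -336.34573009]
tier [([545.7, -223.4, 2.7], 0.68), ([512.3, -304.3, 5.9], 0.4)]
tier_bar [([543.1, -224.3, 71.4], 0.94)]
domino1 [([512.8, -303.4, 5.7], 0.84), ([514.5, -307.8, 2.7], 0.82)]
```

View pics/w4.png

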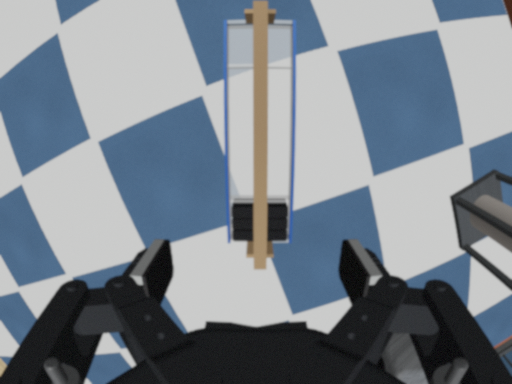

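The bar runs from (261,5) to (260,268), midway between the fingers at columns 165 and 350, with the dominoes at (260,220) near the bar's end. Descending to the balance point.

>>> play_rows:
  increments:
    - [0.6,[-1,3,25],0]
    - [0.4,[0,0,35],0]
    - [0.2,[0,0,35],0]
    - [0.2,[0,0,25],0]
    - [0.2,[0,0,12.5],0]
    - [0.2,[0,0,0],0]
    - [0.2,[0,0,0],0]

```text
time: 11.62
tool_pos: [528.3, -267.1, 55.5]
tcp_rot: [180.0, -0.0, 70.8]
ft_force: [0.6, -0.4, 0.5]
finger_gap: 51.0
grip_force: 0.0
```

>>> play_rows:
  increments:
    - [-0.4,[0,0,0],0]
    - [-0.6,[0,0,0],0]
    - [-1,[0,0,0],0]
    - [-1,[0,0,0],0]
    - [-1,[0,0,0],0]
    - [-1,[0,0,0],0]
    - [-1,[0,0,0],0]
    - [-1,[0,0,0],0]
  force: 60

```text
time: 12.28
tool_pos: [528.8, -267.9, 56.6]
tcp_rot: [179.9, 0.0, 70.8]
ft_force: [-1.0, 1.6, 6.3]
finger_gap: 11.1
grip_force: 61.0
```

>>> play_rows:
  increments:
    - [-1,[0,0,-3],0]
    - [-1,[0,0,-5],0]
    - [-1,[0,0,-8],0]
    - [-1,[0,0,-10],0]
    - [-1,[0,0,-10],0]
    - [-1,[0,0,-8],0]
    - [-1,[0,0,-4],0]
    - [-1,[0,0,0],0]
    - [-1,[0,0,0],0]
    - [-1,[0,0,0],0]
    - [-1,[0,0,0],0]

```text
time: 13.2
tool_pos: [527.4, -267.0, 102.0]
tcp_rot: [-179.9, -0.0, 70.8]
ft_force: [0.2, 0.0, -3.4]
finger_gap: 11.2
grip_force: 59.7
```

```bash
python3 - <<'E'
from h import *
S=sense();print(S["tool_pos"],S["tcp_rot"],S["ft_force"],S["wrist_torque"],S["grip_force"])
s=snapshot("wrist");save(s,"w5.png");pp(["tier","tier_bar","domino1"],s)
s=snapshot("side");save(s,"s5.png");pp(["tier","tier_bar","domino1"],s)
cv2.imwrite("pics/s5c.png",cv2.resize(cv2.imread("pics/s5.png")[170:320,180:340],None,fx=4,fy=4,interpolation=cv2.INTER_CUBIC))
E
```

```text
[ 527.39862682 -266.97391702  101.98077487] [-1.79922215e+02 -1.87282974e-02  7.07579844e+01] [ 0.19164879  0.01666418 -3.3896021 ] [-0.00207218  0.0314532  -0.02186678] 59.69760775566101
tier [([541.6, -224.2, 47.9], 0.77)]
tier_bar [([540.8, -223.7, 114.1], 0.65)]
domino1 []
tier [([540.8, -225.8, 42.3], 0.89)]
tier_bar [([538.5, -228.1, 120.8], 0.65)]
domino1 [([510.0, -317.4, 52.2], 0.55), ([506.1, -327.6, 51.0], 0.49)]
```

View pics/s5c.png

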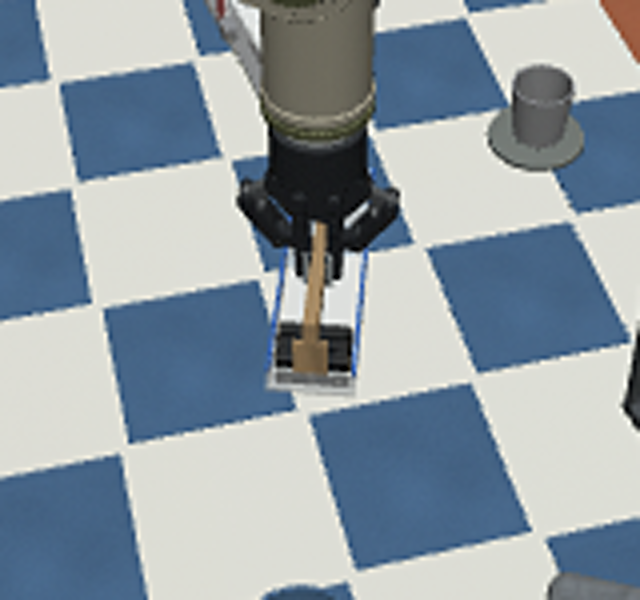

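The tier is level in the fingers: the bar is gripped behind the black dominoes, which sit in their pocket at (313,345). Wrist torque is about zero, so it is balanced. I'll raise, turn and carry it gently.

>>> play_rows:
  increments:
    - [-1,[0,0,-3],-0.015]
    - [-1,[0,0,-6],-0.03]
    - [-1,[0,0,-8],-0.045]
    - [-1,[0,0,-8],-0.05]
    - [-1,[0,0,-8],-0.05]
    - [-1,[0,0,-8],-0.05]
    - [-1,[0,0,-8],-0.05]
    - [-1,[0,0,-8],-0.05]
    - [-1,[0,0,-8],-0.05]
    - [-1,[0,0,-5],-0.04]
    - [-1,[0,0,-3],-0.02]
    - [-1,[0,0,0],-0.009]

```text
time: 14.6
tool_pos: [528.4, -267.6, 176.9]
tcp_rot: [179.9, 0.1, 97.1]
ft_force: [-0.3, 0.8, -2.5]
finger_gap: 11.0
grip_force: 59.7
```

>>> play_rows:
  increments:
    - [-1,[4,1,0],0]
    - [-1,[8,2,0],0]
    - [-1,[12,3.3,0],0]
    - [-1,[16,4.4,0],0]
    - [-1,[18,5,0],0]
    - [-1,[18,5,0],0]
    - [-1,[18,5,0],0]
    - [-1,[18,5,0],0]
    - [-1,[18,5,0],0]
    - [-1,[18,5,0],0]
    - [-1,[18,5,0],0]
    - [-1,[18,5,0],0]

```text
time: 15.6
tool_pos: [555.3, -76.1, 175.4]
tcp_rot: [-180.0, -0.0, 97.1]
ft_force: [0.0, -1.1, -1.7]
finger_gap: 11.2
grip_force: 59.7
```

>>> play_rows:
  increments:
    - [-1,[18,5,0],0]
    - [-1,[18,5,0],0]
    - [-1,[18,5,0],0]
    - [-1,[18,5,0],0]
    - [-1,[18,5,0],0]
    - [-1,[18,5,0],0]
    - [-1,[18,5,0],0]
    - [-1,[18,5,0],0]
    - [-1,[18,5,0],0]
    - [-1,[12,3.3,0],0]
    - [-1,[8,2,0],0]
    - [-1,[4,1,0],0]

```text
time: 16.6
tool_pos: [583.3, 114.0, 175.5]
tcp_rot: [-180.0, -0.0, 97.1]
ft_force: [-0.3, -0.4, -3.2]
finger_gap: 10.9
grip_force: 59.7
```

>>> play_rows:
  increments:
    - [-1,[0,0,0],0]
    - [-1,[0,0,0],0]
    - [-1,[0,0,0],0]
    - [-1,[0,0,0],0]

```text
time: 16.93
tool_pos: [583.7, 111.6, 175.8]
tcp_rot: [-180.0, 0.0, 97.0]
ft_force: [-0.4, 0.3, -2.9]
finger_gap: 11.2
grip_force: 59.7
```

```bash
python3 - <<'E'
from h import *
S=sense();print(S["tool_pos"],S["tcp_rot"],S["ft_force"],S["wrist_torque"],S["grip_force"])
for c in("wrist","side","top"):
    s=snapshot(c);save(s,c+"6.png");print(c);pp(["tier","tier_bar","domino1","caddy_top","caddy","door_edge"],s)
cv2.imwrite("pics/s6c.png",cv2.resize(cv2.imread("pics/side6.png")[100:230,180:340],None,fx=4,fy=4,interpolation=cv2.INTER_CUBIC))
E
```

```text
[583.6902038  111.59326314 175.81131504] [-1.79997567e+02  1.21464751e-02  9.69968475e+01] [-0.44050157  0.28124795 -2.87750183] [-0.06448824 -0.02484265 -0.00125593] 59.69510614871979
wrist
tier [([578.9, 157.0, 121.9], 0.63)]
tier_bar [([576.8, 156.4, 190.9], 0.61)]
domino1 []
caddy_top []
caddy []
door_edge []
side
tier [([577.5, 153.8, 116.9], 0.93)]
tier_bar [([579.0, 153.1, 196.4], 0.8)]
domino1 [([585.0, 73.0, 126.1], 0.53), ([591.0, 48.4, 123.7], 0.48)]
caddy_top [([576.5, 180.4, 68.2], 0.61)]
caddy [([575.6, 177.4, -2.0], 0.76)]
door_edge [([584.5, 77.4, 125.2], 0.67), ([535.2, 180.9, 33.6], 0.59)]
top
tier [([576.8, 154.6, 118.3], 0.92), ([441.5, -557.7, 0.4], 0.29)]
tier_bar [([573.8, 157.8, 190.7], 0.96)]
domino1 [([587.8, 60.0, 116.9], 0.54), ([589.6, 42.8, 124.7], 0.49)]
caddy_top []
caddy [([581.7, 177.6, 3.3], 0.74), ([807.8, -46.1, 4.2], 0.32)]
door_edge [([529.9, 176.4, 31.1], 0.56)]
```

View pics/s6c.png

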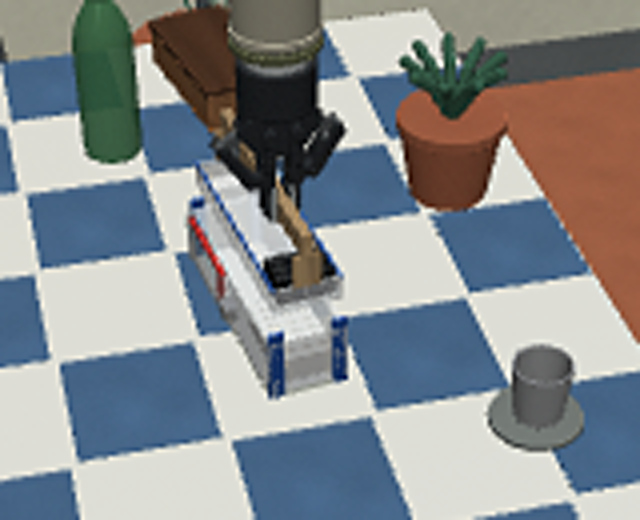

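View pics/wrist6.png

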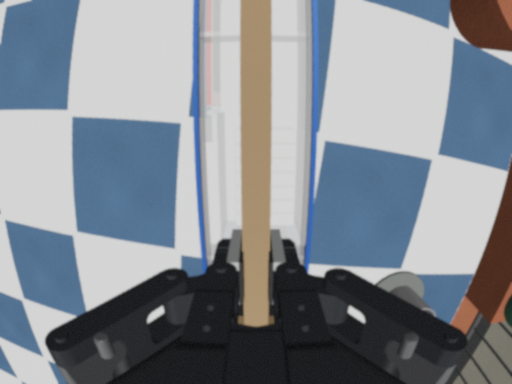

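The tier hangs level above the caddy, dominoes in their pocket (313,345 → now at (300,265) in the crop) and door shut. It is about 22 mm short along the caddy's length, so I'll correct that.

>>> play_rows:
  increments:
    - [-1,[3,1,0],0]
    - [-1,[6,1,0],0]
    - [-1,[6,1,0],0]
    - [-1,[5,1,0],0]
    - [-1,[2,0,0],0]
    - [-1,[0,0,0],0]
    - [-1,[0,0,0],0]
    - [-1,[0,0,0],0]
    - [-1,[0,0,0],0]
    - [-1,[0,0,0],0]
    - [-1,[0,0,0],0]
    - [-1,[0,0,0],0]

```text
time: 18.98
tool_pos: [585.0, 134.6, 175.8]
tcp_rot: [180.0, 0.0, 97.0]
ft_force: [0.6, 0.1, -2.7]
finger_gap: 10.7
grip_force: 59.7
```

```bash
python3 - <<'E'
from h import *
S=sense();print(S["tool_pos"],S["tcp_rot"],S["ft_force"],np.abs(S["qd"]).max(),S["grip_force"])
for c in("side","top"):
    s=snapshot(c);print(c);pp(["tier","tier_bar","domino1","caddy","door_edge"],s)
E
```

```text
[584.96201144 134.62815144 175.82034395] [1.79998715e+02 1.34176323e-03 9.70460291e+01] [ 0.56718074  0.07689364 -2.69929394] 0.07159938695246282 59.699950218200684
side
tier [([534.9, 181.4, 35.2], 0.7), ([579.4, 176.5, 114.3], 0.65)]
tier_bar [([581.4, 176.9, 193.4], 0.67)]
domino1 [([590.7, 71.3, 126.6], 0.55)]
caddy [([577.0, 177.5, -0.1], 0.87)]
door_edge [([535.5, 180.0, 35.5], 0.54), ([471.5, 550.1, 2.0], 0.18)]
top
tier [([580.5, 179.4, 120.5], 0.57)]
tier_bar [([575.8, 182.2, 190.2], 0.9)]
domino1 [([589.7, 83.1, 120.8], 0.66), ([591.0, 66.8, 122.0], 0.45)]
caddy [([580.9, 178.7, 1.4], 0.89)]
door_edge [([531.0, 176.4, 32.0], 0.55), ([585.8, 98.3, 125.1], 0.23)]
```

Centred, level and still; handing in.

```bash
python3 -c "
from bench import *
print(hand_in())"
```

```text
the job is handed in; nothing more can be done
None
```

I handed the job in with the door shut and the loaded tier held level and still, about 50 mm above the middle of the caddy and lined up with it, dominoes still in their pocket; `hand_in()` gave no verdict, so I don't know the judged result.

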